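Take the dial indicator out of its slide-cover case

ROBOT

A 7-joint arm with a two-finger parallel gripper is mounted at the origin on a cart in front of the work surface, level with it; the furniture and walls round the work are solid. World frame = base frame: x ahead of the robot, y to its left, z up, the work surface at z = 0. Lengths are in m, angles in rad, forces in N, time in s.
With the tool pointing down it reaches from about 0.4 to 0.85 m from the base axis. Payload 4.5 kg.
Tool frame: the origin (TCP) lies at the very end of the fingers, on their centre line; the grasp point (between the pads) lies 19 mm behind it (r.grip_point_offset is the distance from the TCP to the grasp point, in m); y points along the fingers, x is the direction in which the jaws open and shut, and the axes are right-handed (so a half turn about y gives the same grasp; the last joint's range is limited). The gripper opens to 88 mm and grips with 3 to 60 N. Pads are 18 mm wide; open, the fingers measure 123 mm over their backs; the gripper's body (75 mm by 187 mm) begins 45 mm behind the grasp point.
Start: joints at [-1.083, 0.689, -0.195, 1.565, 0.157, 0.902, -0.215], TCP at [0.274, 0.562, 0.239] pointing down, gripper open.
Joint ranges: [-3.01, 3.01], [-0.46, 2.08], [-1.47, 1.51], [0.13, 2.56], [-1, 4.14], [0.04, 2.09], [-2.66, 2.66]. Speed limits (rad/s): [2.57, 2.57, 3.14, 3.14, 3.14, 3.14, 3.14].

INTERFACE

Orientations are given as a unit quaternion [x, y, z, w].
In Python, from plant import get_state, snapshot, camera_params, job, r gives the robot as it stands.
- The arm moves only by the tool carry_out, never from a script. Its arguments are lists of equal length, an entry for each row: "offset": the shift along the world's x, y, z in m, a list of three; "twist": the turn about the world's z in degrees. In form: {"offset": [[tx, ty, tz], ...], "twist": [twist, ...]}. A call has 1 to 8 rows; each row shifts and turns the commanded pose from where the row before left it; what a row does not reach is not made up. A row lasts 1/8 s, in which the tool goes at most 62.5 mm and 10.7 degrees, less where a joint would pass 70% of its speed; a pose out of reach is approached as far as the arm can. A call with a gripper value outside its range is refused whole. "grip" is the finger opening in m, from 0 to 0.0881, set as the call begins (left out, the last holds). The fingers move at their own pace and stop on an object; "newtons" is the grip in N (left out, the last holds). Time passes only in rows, so rows that do not move let the fingers close. It gives the time, the measured TCP pose, the force and the opening at its end, in the units of the state.
- get_state(): the state, without advancing time (a new reading comes with each control period).
- snapshot(name): name is "scene" or "top" or "wrist"; returns the picture (420x560x3 uint8, red, green, blue); there is no depth.
- camera_params(name): a dict with "camera_matrix" (3x3 intrinsics, pixels), "dist_coeffs" ([k1, k2, p1, p2, k3] as OpenCV has them; the pictures are not rectified), "eye" and "orientation" of the camera in the world. Camera axes: x right, y up, looking along -z (the intrinsics and any distortion apply to the point x, -y, -z); pixel columns grow to the right and rows downward; lengths in m; the calibration is good to about 2 mm. A picture is of the moment at which its call begins: read the wrist's pose just before it. camera_params takes no time and is no camera call; for the wrist camera it gives the pose at the moment of the call.
- job.finish_job(): hands the job in, once; it reports no verdict.
The state is a dict: "clock": time; "q": joint angles; "qd": joint speeds; "joint_torque": joint torques, N m; "tool_pos": TCP position; "eef_rot": TCP orientation; "contact_force": force on the tool from outside, world axes, zero at the start; "moment": the same for the moment, N m; "opening": opening from 0.0 (shut) to 1.0 (fully open).
Only numpy, scipy, OpenCV 4.12 (cv2) and the standard library are available. Lean on these libraries where they do the work, as an engineer would, in place of code of your own. Each camera call takes 0.05 s, during which the arm holds its last target. There are 200 camera calls.

TASK

Get the dial indicator ready for the run-out check: press the orange release tab of its case down and, with the tab held down, slide the cover off its catch and all the way open to its stop. Then lift the indicator out and lay it flat, face up, on the felt of the tray; set it down rather than drop it. Leave the cover open, and do not disturb the magnet block, the V-block or the dop-stick block.

Things in the scene. Friction and masses are not known exactly. Their poses are not given: they have to be found in the camera images.
- case: Black case, 184 (x) x 150 (y) x 49 high, fixed on the bench. Origin: centre of its underside; z up, +x = the way the cover opens. Felt floor at height 5; rail lips on both long sides (top at 49) leave 128 free between them; end walls 40 high. Foam block (23 high) in the last 30 at the +x end. A steel keeper under each rail, x = -65 to -45, leaves 122 free between.
- cover (a joint): Clear sliding cover with grey end piece, top at height 45. In m: 0 closed, 0.13 fully open at its stop, moved along the case's +x. About 2 N of friction, a little more when fast; stays where left. While the tab is up, its steel cross bar hooks into the keepers and blocks the cover after about 2.6 mm. Fully open it bares the case from the -x end wall to x = +41.
- tab (a joint): Orange release tab in the cover's -x end, travelling with it. In m: 0 up, 0.006 fully down; sprung, 3 N at first, 6 N fully down. Press before pushing: the catch is undercut and binds under load. Beyond 0.004 its cross bar passes under the keepers and the cover is free; the keepers then hold it down from about 3 to 28 mm of cover travel, after which it springs up if let go.
- tab_pad (a point): Top face of the orange tab's thumb pad, on its centre line, where to press; moves with tab and cover. Axes as the case (x = opening direction). Pad 44 x 44, its top at height 53 when up (8 above the cover), 47 when down. At its +x end a thumb stop, 44 wide, stands 11 above the pad; the stop's near face is 18 in +x of this point: a fingertip on the pad can push against it.
- dial_bezel (a point): Dial indicator, 91 x 44 x 19, 0.12 to 0.2 kg, on its back, loose on the case's felt floor. Point: centre of the round bezel (42 across, 19 thick), half-way up. z out of the dial face; the stem points to its -x and ends 70 from this point at most. Take it across the bezel, along its y: in the case each side is clear by 33 or more.
- tray_felt (a point): Grey set-down tray lined with blue felt, 190 (its x) x 140 (its y), fixed on the bench, rim 14 above the bench and 4 thick. This point: centre of the felt's top, 6.5 above the bench. Inside 182 x 132.
- magnet: Bystander: red switchable magnet block, 39 x 35 x 53, loose. Origin: centre of its underside.
- vblock: Bystander: ground steel V-block, 48 x 44 x 32, loose. Origin: centre of its underside.
- dops: Bystander: beech block with five dop sticks, 38 x 92 x 78, loose. Origin: centre of its underside.

How it is judged:
On the way, in this order (a step that is already met when the one before it is completed fails the run):
1. the cover is slid off its catch with the tab held down (value of joint tab above 0.0035 m and value of joint cover above 0.004 m), for 0.02 s.
2. the cover is fully open (value of joint cover above 0.118 m), for 0.2 s.
3. the indicator is lifted out of the case (height (world z) of dial_bezel above 0.06 m), for 0.1 s.
At the end, for the whole second after the job is handed in: The cover is open to its stop (within 15 mm), and the indicator lies flat on its back, face up, at rest on the tray's felt: bezel centre within 75 mm (tray's x) and 50 mm (tray's y) of the tray's centre, its middle no more than 14 mm above the felt, tilted less than 0.1 rad (value of joint cover above 0.115 m and x of dial_bezel in the frame of tray_felt between -0.075 and 0.075 m and y of dial_bezel in the frame of tray_felt between -0.05 and 0.05 m and z of dial_bezel in the frame of tray_felt below 0.014 m and angle between dial_bezel's own z axis and vertical below 0.1 rad and linear speed of dial below 0.02 m/s); the robot touches nothing.
It fails at once if the indicator is dropped: in the air, more than about 35 mm above the felt, with no finger on it (height (world z) of dial_bezel above 0.05 m and contact force between dial and anything else below 0.01 N).
It fails at once if a bystander is moved by more than 30 mm (distance of any of magnet, vblock, dops from where it was at the start of the episode above 0.03 m).
It also fails if it takes over 48 s, if anything falls off the work surface, if the arm or the gripper's body presses on something with over 40 N, if the wrist force passes 120 N, or if a joint passes its speed limit or range.

## Working session

There is one attempt and no reset: what is moved stays moved. The work goes in short steps, Python scripts to look and compute and a tool call to move; the robot and the scene stay as the last step left them, time stands still between calls to the robot, and variables do not carry over. Pictures are saved under pics/ and viewed, about 8 in all and at most 12, crops included, and the job is handed in when it is done.

Besides the shell and the picture viewer there is one more tool, called as a command line: name --pt "numbers of a row" for each row, then --argument value for the rest. carry_out: Moves the arm, as the interface text tells. Its arguments: {"type":"object","properties":{"offset":{"type":"array"},"twist":{"type":"array"},"grip":{"type":"number"},"newtons":{"type":"number"}},"required":["offset","twist"]}

```bash
mkdir -p pics; ls
python3 - <<'E'
from plant import get_state, snapshot, camera_params, job, r
import cv2
s=get_state();print(s)
for n in("scene","top"):
    p=camera_params(n);print(n,p)
    cv2.imwrite(f"pics/{n}0.png",cv2.cvtColor(snapshot(n),cv2.COLOR_RGB2BGR))
print(camera_params("wrist"), r.grip_point_offset)
E
```

```text
pics
{'clock': 0.0, 'q': array([-1.08322214,  0.68998596, -0.19451569,  1.56636405,  0.15733068,
        0.90252348, -0.21513734]), 'qd': array([ 0.00188666,  0.00231253,  0.00072417, -0.00124944, -0.00024407,
       -0.00096738, -0.0003455 ]), 'joint_torque': array([ 1.18228832e-04, -5.27566445e+01, -1.26681034e+00, -1.53423607e+01,
       -5.25823783e-02,  6.66632623e-03,  1.66146633e-04]), 'tool_pos': array([0.27374287, 0.56113758, 0.23790354]), 'eef_rot': array([ 0.6000461 ,  0.3742013 , -0.37526612, -0.59924402]), 'contact_force': array([-0.84122529, -0.13572377, -0.13700276]), 'moment': array([ 0.01869142,  0.06732004, -0.00650768]), 'opening': 1.0007977823945684}
scene {'camera_matrix': array([[527.3413555 ,   0.        , 279.56963313],
       [  0.        , 527.3413555 , 202.39696197],
       [  0.        ,   0.        ,   1.        ]]), 'dist_coeffs': array([-0.0389152,  0.       ,  0.       ,  0.       ,  0.       ]), 'eye': array([-0.09693182, -0.57028097,  1.08078761]), 'orientation': array([ 0.31331967, -0.14771136, -0.38337951,  0.85617305])}
top {'camera_matrix': array([[432.23546041,   0.        , 283.15453196],
       [  0.        , 432.23546041, 208.26003261],
       [  0.        ,   0.        ,   1.        ]]), 'dist_coeffs': array([-0.12256138,  0.        ,  0.        ,  0.        ,  0.        ]), 'eye': array([ 0.36433071, -0.00344022,  1.35044678]), 'orientation': array([ 0.06261915, -0.06089271, -0.70344626,  0.7053611 ])}
{'camera_matrix': array([[375.25818751,   0.        , 274.72728995],
       [  0.        , 375.25818751, 213.28516678],
       [  0.        ,   0.        ,   1.        ]]), 'dist_coeffs': array([-0.03480002,  0.        ,  0.        ,  0.        ,  0.        ]), 'eye': array([0.20561049, 0.59495083, 0.38385247]), 'orientation': array([-0.12726198, -0.07837603,  0.52401006,  0.8384957 ])} 0.0187
```

View pics/top0.png

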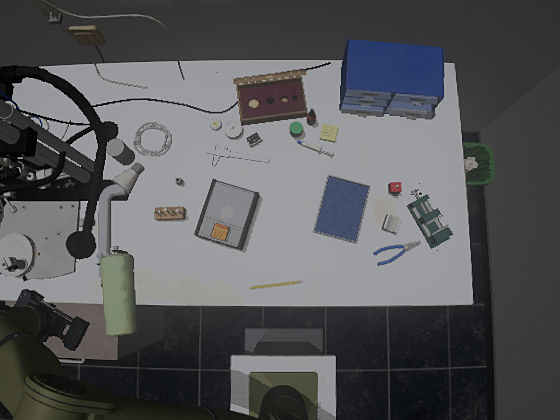

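View pics/scene0.png

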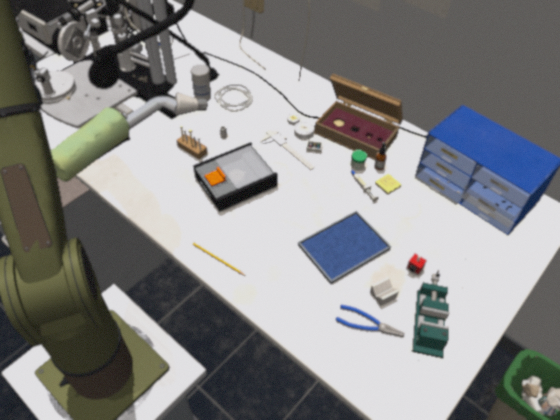

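The top view shows the case near (229,215) with its orange tab at about (220,231), so the cover opens up the image. The tray is near (342,208), the dop block at (170,213), the magnet at (395,188) and the V-block at (391,223). I'll zoom in for corners.

```bash
cat > h.py <<'E'
import numpy as np, cv2
from scipy.spatial.transform import Rotation as R
from plant import get_state, snapshot, camera_params
F=np.diag([1,-1,-1.])
def ray(p,px,z):
    """pixels -> world points on plane height z"""
    u=cv2.undistortPoints(np.array(px,float).reshape(-1,1,2),p['camera_matrix'],p['dist_coeffs']).reshape(-1,2)
    d=np.c_[u,np.ones(len(u))]@F@R.from_quat(p['orientation']).as_matrix().T
    return p['eye']+d*((np.array(z)-p['eye'][2])/d[:,2])[:,None]
def proj(p,X):
    M=F@R.from_quat(p['orientation']).as_matrix().T
    return cv2.projectPoints(np.array(X,float).reshape(-1,1,3),cv2.Rodrigues(M)[0],-M@p['eye'],p['camera_matrix'],p['dist_coeffs'])[0].reshape(-1,2)
def frame(o,yaw,L):
    return np.array(o)+np.array(L,float)@R.from_euler('z',yaw).as_matrix().T
def crop(img,x0,y0,x1,y1,k,fn):
    cv2.imwrite(fn,cv2.cvtColor(cv2.resize(img[y0:y1,x0:x1],None,fx=k,fy=k,interpolation=cv2.INTER_CUBIC),cv2.COLOR_RGB2BGR))
E
python3 - <<'E'
from h import *
p=camera_params("top"); img=cv2.cvtColor(cv2.imread("pics/top0.png"),cv2.COLOR_BGR2RGB)
print(ray(p,[(229,215),(220,231),(342,208),(170,213),(395,188),(391,223)],[.045,.053,.0065,.02,.05,.03]).round(3))
hsv=cv2.cvtColor(img,cv2.COLOR_RGB2HSV)
for nm,lo,hi,(x0,y0,x1,y1) in (("tray",(105,90,40),(125,255,255),(300,165,385,255)),("tab",(5,150,120),(20,255,255),(195,210,250,250))):
    m=cv2.inRange(hsv,lo,hi); k=np.zeros_like(m);k[y0:y1,x0:x1]=m[y0:y1,x0:x1]
    c=max(cv2.findContours(k,0,1)[0],key=cv2.contourArea); print(nm,cv2.contourArea(c),cv2.minAreaRect(c)); 
    b=cv2.boxPoints(cv2.minAreaRect(c)); w=ray(p,b,.0065 if nm=="tray" else .053); print(b.round(1).tolist(),w.round(4).tolist(),w.mean(0))
crop(img,190,172,270,257,7,"pics/c1.png")
E
```

```text
[[ 0.574  0.166  0.045]
 [ 0.523  0.191  0.053]
 [ 0.603 -0.186  0.006]
 [ 0.583  0.356  0.02 ]
 [ 0.659 -0.347  0.05 ]
 [ 0.552 -0.335  0.03 ]]
tray 2069.0 ((341.38238525390625, 208.47059631347656), (40.26091003417969, 54.57051086425781), 14.03624439239502)
[[315.20001220703125, 230.10000610351562], [328.5, 177.10000610351562], [367.5, 186.89999389648438], [354.29998779296875, 239.8000030517578]] [[0.5327, -0.1005, 0.0065], [0.7035, -0.1447, 0.0065], [0.672, -0.2696, 0.0065], [0.5021, -0.2226, 0.0065]] [ 0.60256369 -0.18435642  0.0065    ]
tab 0.0 ((227.0, 227.0), (0.0, 0.0), 0.0)
[[227.0, 227.0], [227.0, 227.0], [227.0, 227.0], [227.0, 227.0]] [[0.5354, 0.1702, 0.053], [0.5354, 0.1702, 0.053], [0.5354, 0.1702, 0.053], [0.5354, 0.1702, 0.053]] [0.53544005 0.1702173  0.053     ]
```

View pics/c1.png

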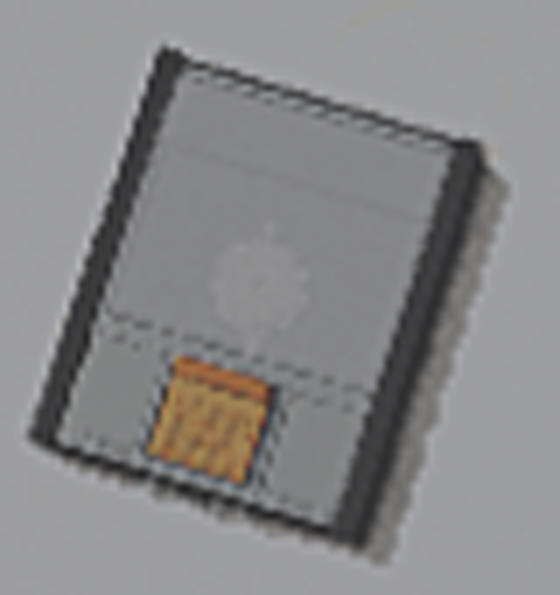

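Run:
```python
from h import *
from scipy.optimize import least_squares
p=camera_params("top")
px=np.array([(165,48),(478,145),(365,545),(38,437)])/7+[190,172]
L=[(92,75,49),(92,-75,49),(-92,-75,49),(-92,75,49)]
L=np.array(L)/1000
f=lambda v:(proj(p,frame([v[0],v[1],0],v[2],L))-px).ravel()
s=least_squares(f,[.574,.166,-.29]);print("case",s.x.round(4),np.degrees(s.x[2]),s.fun.round(2))
w=ray(p,np.array([(210,430),(258,285)])/7+[190,172],[.053,.024]);print("tabpad,bezel",w.round(4), frame([0,0,0],-s.x[2],w-[*s.x[:2],0]).round(4))
tr=np.array([[315.2,230.1],[328.5,177.1],[367.5,186.9],[354.3,239.8]])
L=np.array([(-91,66,6.5),(91,66,6.5),(91,-66,6.5),(-91,-66,6.5)])/1000
s=least_squares(lambda v:(proj(p,frame([v[0],v[1],0],v[2],L))-tr).ravel(),[.6,-.18,-.25]);print("tray",s.x.round(4),np.degrees(s.x[2]),s.fun.round(2))
st=get_state();print(R.from_quat(st['eef_rot']).as_matrix().round(3)); print(proj(p,[st['tool_pos'],st['tool_pos']+[0,0,.15]]))
q=camera_params("wrist");print(R.from_quat(q['orientation']).as_matrix().round(3))
```

```text
case [ 0.5772  0.1709 -0.2847] -16.31250207969123 [-0.13 -0.01  1.23 -0.54 -0.46 -0.39 -0.63  0.91]
tabpad,bezel [[0.5157 0.191  0.053 ]
 [0.5842 0.1757 0.024 ]] [[-0.0647  0.0021  0.053 ]
 [ 0.0053  0.0066  0.024 ]]
tray [ 0.6027 -0.1844 -0.2566] -14.70376017630185 [-0.94  0.37 -0.38 -1.19  0.53 -0.63  0.8   1.35]
[[ 0.438 -0.001 -0.899]
 [ 0.899 -0.001  0.438]
 [-0.002 -1.    -0.   ]]
[[ 67.61627769 316.06356525]
 [ 36.55594578 320.09032091]]
[[ 0.439 -0.859 -0.265]
 [ 0.899  0.418  0.131]
 [-0.002 -0.296  0.955]]
```

Run:
```python
from h import *
a,b=camera_params("top"),camera_params("scene")
def d(p,px):
    x=ray(p,[px],0)[0]-p['eye'];return x/np.linalg.norm(x)
for nm,pa,pb in (("nozzle tip",(141,167),(205,102)),("cyl top end",(119,252),(123,118)),("cyl far end",(119,333),(62,165)),("elbow",(105,190),(160,98))):
    u,v=d(a,pa),d(b,pb);A=np.c_[u,-v];t=np.linalg.lstsq(A,b['eye']-a['eye'],rcond=None)[0]
    X,Y=a['eye']+u*t[0],b['eye']+v*t[1];print(nm,((X+Y)/2).round(3),np.linalg.norm(X-Y).round(3))
i=np.hstack([cv2.imread("pics/top0.png")[140:420,0:260],cv2.imread("pics/scene0.png")[0:280,0:260]])
cv2.imwrite("pics/lamp.png",cv2.convertScaleAbs(cv2.resize(i,(780,420)),alpha=1.6,beta=20))
```

```text
nozzle tip [0.729 0.452 0.041] 0.002
cyl top end [0.451 0.465 0.144] 0.002
cyl far end [0.233 0.449 0.139] 0.023
elbow [0.651 0.567 0.041] 0.006
```

View pics/lamp.png

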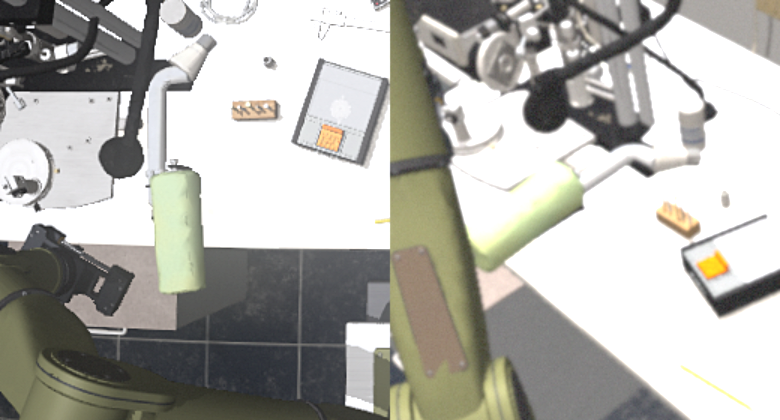

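A padded handle lies across the straight path. Its axis is at z≈0.14, x 0.23–0.45, y≈0.41–0.50. I'll lift first, then cross over it.

carry_out --pt "0 0 0.04" --pt "0 0 0.05" --pt "0 0 0.04" --pt "0.01 -0.02 0" --pt "0.03 -0.045 0" --pt "0.03 -0.045 0" --pt "0.03 -0.045 0" --pt "0.03 -0.045 0" --twist '[0, 0, 0, 2, 2, 2, 2, 1.7]'

```text
clock: 1.1
tool_pos: [0.4046, 0.36, 0.3684]
eef_rot: [0.566, 0.424, -0.425, -0.565]
contact_force: [1.1, -1.0, 0.1]
opening: 0.998
```

carry_out --pt "0.03 -0.045 0" --pt "0.03 -0.045 0" --pt "0.03 -0.045 0" --pt "0.025 -0.035 -0.02" --pt "0 0 -0.05" --pt "0 0 -0.05" --pt "0 0 -0.05" --pt "0 0 0" --twist '[0, 0, 0, 0, 0, 0, 0, 0]' --grip 0.0

```text
clock: 2.1
tool_pos: [0.5163, 0.1905, 0.1957]
eef_rot: [-0.565, -0.421, 0.427, 0.566]
contact_force: [0.1, 0.1, 0.8]
opening: 0.115
```

Run:
```python
from h import *
p=camera_params("wrist"); im=snapshot("wrist"); np.save("w1.npy",np.array(p,dtype=object),allow_pickle=True)
cv2.imwrite("pics/w1.png",cv2.cvtColor(im,cv2.COLOR_RGB2BGR)); print(get_state()['tool_pos'],p['eye'],p['orientation'])
```

```text
[0.51818184 0.19142508 0.19806371] [0.44451576 0.21240641 0.34201787] [-0.11865692 -0.08527774  0.59368599  0.79131864]
```

View pics/w1.png

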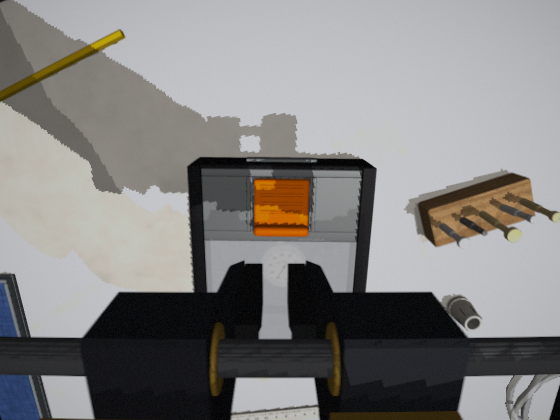

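Wrist view: the orange pad's -x edge runs (255,179)–(308,179) and its stop is at row ~232. The -x case corners are near (190,163) and (375,163). The dial is visible at (279,265) between the fingers.

Run:
```python
from h import *
p=camera_params("wrist")
w=ray(p,[(255,179),(308,179),(190,163),(375,163),(196,285),(367,285),(254,229),(308,229),(279,265)],[.053,.053,.049,.049,.049,.049,.064,.064,.024]);print(w.round(4))
y=np.arctan2(*(w[4]-w[2])[1::-1]),np.arctan2(*(w[5]-w[3])[1::-1]),np.arctan2(*(w[2]-w[3])[1::-1])-np.pi/2;print(np.degrees(y))
e=np.array([np.cos(-.285),np.sin(-.285),0]);print("pad pt",(w[0]+w[1])/2+.022*e,"case ctr",(w[2]+w[3])/2+.092*e, "from top case + tab -", frame([.5772,.1709,0],-.2847,[[-.065,0,.053]]))
st=get_state();print(st['tool_pos'],R.from_quat(st['eef_rot']).as_matrix()[:,0])
```

```text
[[0.4996 0.1804 0.053 ]
 [0.5113 0.2205 0.053 ]
 [0.4735 0.1343 0.049 ]
 [0.5146 0.2749 0.049 ]
 [0.5761 0.1023 0.049 ]
 [0.618  0.2462 0.049 ]
 [0.5358 0.1689 0.064 ]
 [0.5477 0.21   0.064 ]
 [0.5891 0.1745 0.024 ]]
[ -17.31348301  -15.53208466 -196.27011222]
pad pt [0.52655176 0.19426527 0.053     ] case ctr [0.58231327 0.17874113 0.049     ] from top case + tab - [[0.51481651 0.18915652 0.053     ]]
[0.51818184 0.19142508 0.19806371] [ 0.28049223  0.95985406 -0.00206993]
```

carry_out --pt "0.009 0.0025 -0.03" --pt "0 0 -0.04" --pt "0 0 -0.04" --pt "0 0 -0.02" --pt "0 0 -0.008" --pt "0 0 0" --twist '[0, 0, 0, 0, 0, 0]' --grip 0.0

```text
clock: 2.9
tool_pos: [0.5291, 0.1949, 0.0623]
eef_rot: [0.566, 0.425, -0.423, -0.566]
contact_force: [-0.9, -0.3, 4.1]
opening: 0.005
```

Run:
```python
from h import *
s=get_state();print(s['tool_pos'],s['contact_force'],s['opening'])
p=camera_params("top"); im=snapshot("top");crop(im,190,172,270,257,7,"pics/t2.png")
pw=camera_params("wrist");im=snapshot("wrist");crop(im,160,120,400,330,3,"pics/w2.png")
```

```text
[0.52913664 0.19489041 0.06234243] [-0.85276048 -0.3352743   4.12371229] 0.004977387715079899
```

View pics/w2.png

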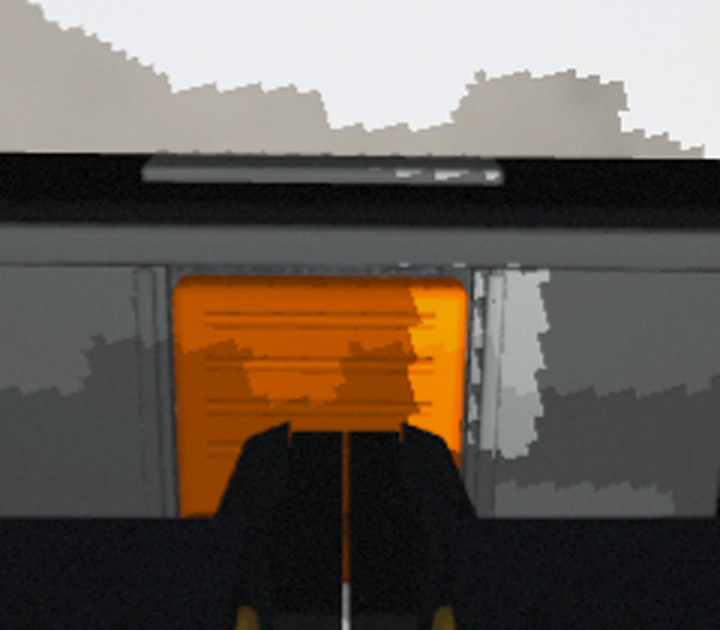

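The 4 N upward force at z=0.062 suggests the tip is on the thumb stop (top at 64), not the pad. Checking with this picture.

Run:
```python
from h import *
p=camera_params("wrist");print(get_state()['tool_pos'])
w=ray(p,np.array([(175,278),(468,278),(290,432),(402,432)])/3+[160,120],[.0513,.0513,.0623,.0623]);print(w.round(4))
e=np.array([np.cos(-.285),np.sin(-.285),0]);print((w[0]+w[1])/2+.022*e,np.linalg.norm(w[0]-w[1]))
```

```text
[0.52910405 0.19484899 0.06252356]
[[0.4956 0.179  0.0513]
 [0.5076 0.2201 0.0513]
 [0.519  0.1899 0.0623]
 [0.5235 0.2051 0.0623]]
[0.52268966 0.1933473  0.0513    ] 0.04277636386412967
```

carry_out --pt "0 0 0.02" --pt "-0.0095 0.002 0" --pt "0 0 0" --pt "0 0 0" --twist '[0, 0, 0, 0]'

```text
clock: 3.5
tool_pos: [0.5181, 0.1963, 0.0804]
eef_rot: [-0.566, -0.424, 0.424, 0.566]
contact_force: [0.3, 0.2, -0.7]
opening: 0.004
```

carry_out --pt "0 0 -0.01" --pt "0 0 -0.007" --pt "0 0 -0.003" --pt "0 0 -0.003" --pt "0 0 0" --pt "0 0 0" --twist '[0, 0, 0, 0, 0, 0]'

```text
clock: 4.25
tool_pos: [0.5186, 0.1963, 0.0579]
eef_rot: [0.566, 0.424, -0.424, -0.566]
contact_force: [-0.6, -0.7, 0.5]
opening: 0.007
```

carry_out --pt "0 0 -0.004" --pt "0 0 -0.003" --pt "0 0 -0.003" --pt "0 0 -0.001" --pt "0 0 0" --twist '[0, 0, 0, 0, 0]'

```text
clock: 4.88
tool_pos: [0.5187, 0.1964, 0.0473]
eef_rot: [0.566, 0.424, -0.424, -0.566]
contact_force: [-0.6, -0.4, 7.9]
opening: 0.004
```

Fully down (7.9 N at z=0.0473). Pushing along the opening direction.

carry_out --pt "0.0048 -0.0014 0" --pt "0.0048 -0.0014 0" --pt "0.0048 -0.0014 0" --pt "0.0048 -0.0014 0" --pt "0.0048 -0.0014 0" --pt "0 0 0" --twist '[0, 0, 0, 0, 0, 0]'

```text
clock: 5.62
tool_pos: [0.5432, 0.189, 0.0473]
eef_rot: [0.566, 0.424, -0.424, -0.566]
contact_force: [0.1, -1.3, 6.5]
opening: 0.004
```

carry_out --pt "0.0096 -0.0028 0" --pt "0.0096 -0.0028 0" --pt "0.0096 -0.0028 0" --pt "0.0096 -0.0028 0" --pt "0.0096 -0.0028 0" --pt "0.0096 -0.0028 0" --pt "0.0096 -0.0028 0" --pt "0 0 0" --twist '[0, 0, 0, 0, 0, 0, 0, 0]'

```text
clock: 6.62
tool_pos: [0.6112, 0.1684, 0.0473]
eef_rot: [0.567, 0.424, -0.423, -0.565]
contact_force: [0.7, -2.6, 5.4]
opening: 0.005
```

carry_out --pt "0.0096 -0.0028 0" --pt "0.0096 -0.0028 0" --pt "0.0048 -0.0014 0" --pt "0.0048 -0.0014 0" --pt "0 0 0" --pt "0 0 0" --twist '[0, 0, 0, 0, 0, 0]'

```text
clock: 7.38
tool_pos: [0.6392, 0.16, 0.0473]
eef_rot: [0.567, 0.424, -0.424, -0.565]
contact_force: [-0.3, -2.3, 5.7]
opening: 0.001
```

carry_out --pt "0.0048 -0.0014 0" --pt "0.0048 -0.0014 0" --pt "0 0 0" --twist '[0, 0, 0]'

```text
clock: 7.75
tool_pos: [0.6435, 0.1588, 0.0472]
eef_rot: [-0.564, -0.421, 0.427, 0.567]
contact_force: [-10.9, -1.2, 15.0]
opening: 0.003
```

Run:
```python
from h import *
s=get_state();print(s['tool_pos'],s['contact_force'])
crop(snapshot("top"),180,130,290,257,5,"pics/t3.png")
```

```text
[0.64354506 0.15875626 0.04721457] [-10.94403345  -1.21074797  15.03393896]
```

View pics/t3.png

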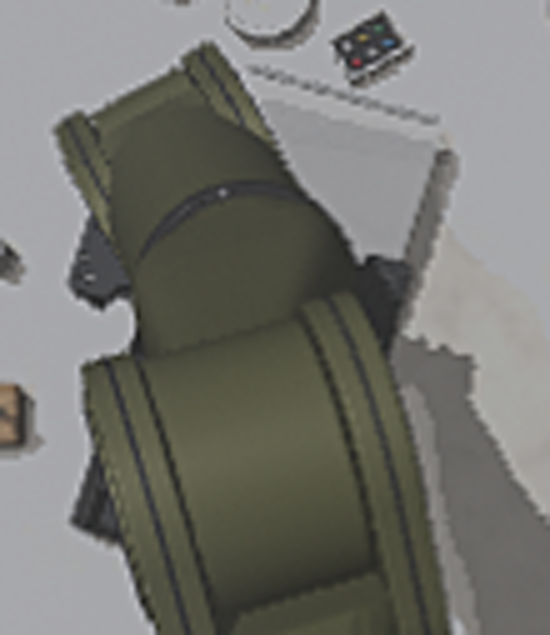

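At its stop (≈11 N reaction, 130 mm of tool travel). Lifting straight up, then backing off to look at the dial.

carry_out --pt "0 0 0.01" --pt "0 0 0.03" --pt "0 0 0.04" --pt "-0.015 0.006 0.04" --pt "-0.02 0.008 0.03" --pt "0 0 0" --pt "0 0 0" --twist '[0, 0, 0, 0, 0, 0, 0]'

```text
clock: 8.68
tool_pos: [0.6132, 0.1716, 0.1957]
eef_rot: [0.566, 0.424, -0.424, -0.566]
contact_force: [-0.2, -0.3, 1.1]
opening: 0.007
```

Run:
```python
from h import *
s=get_state();print(s['tool_pos'],s['contact_force']);p=camera_params("wrist");np.savez("w3.npz",**p)
im=snapshot("wrist");crop(im,120,60,440,300,2.5,"pics/w3.png")
```

```text
[0.6132078  0.17161804 0.19574917] [-0.19775127 -0.32172538  1.06490969]
```

View pics/w3.png

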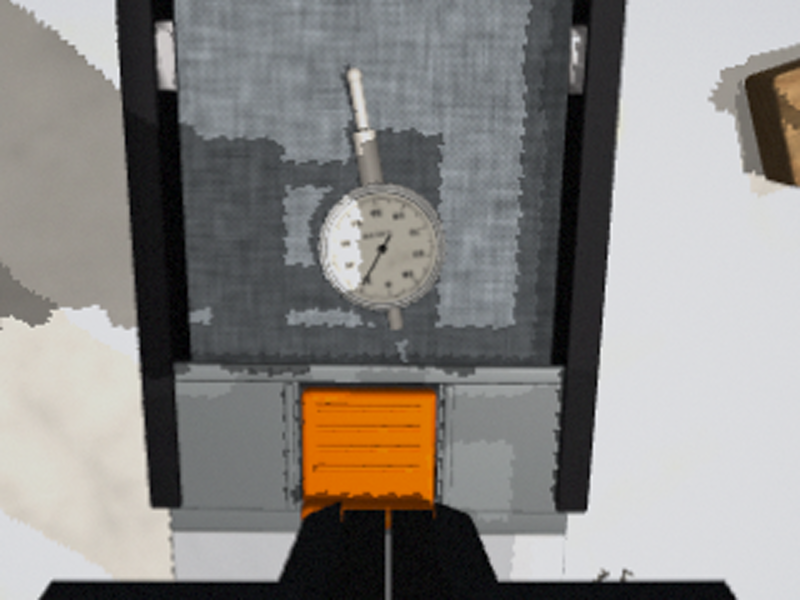

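The cover is fully open and the dial is bared. The bezel is centred at crop (380,247), the stem tip at (352,72) and the lug at (397,328).

Run:
```python
from h import *
p=camera_params("wrist")
w=ray(p,np.array([(380,247),(352,72),(397,328),(320,247),(441,247),(190,247),(557,247)])/2.5+[120,60],[.024,.0145,.0145,.02,.02,.005,.005]);print(w.round(4))
v=w[0]-w[1];print("dial yaw",np.degrees(np.arctan2(v[1],v[0])),np.linalg.norm(v[:2])); v=w[2]-w[1];print(np.degrees(np.arctan2(v[1],v[0])))
s=get_state();x=R.from_quat(s['eef_rot']).as_matrix()[:,0];print(s['tool_pos'],np.degrees(np.arctan2(x[1],x[0])))
print("move",w[0]-s['tool_pos'])
```

```text
[[0.587  0.1763 0.024 ]
 [0.5299 0.1835 0.0145]
 [0.618  0.1734 0.0145]
 [0.5818 0.1564 0.02  ]
 [0.5935 0.1962 0.02  ]
 [0.5704 0.1097 0.005 ]
 [0.6076 0.2364 0.005 ]]
dial yaw -7.108397237934812 0.05756772309013591
-6.497613161692767
[0.61309658 0.17137669 0.19525456] 73.64857502702935
move [-0.02612042  0.00496848 -0.17125456]
```

carry_out --pt "-0.013 0.0025 -0.02" --pt "-0.013 0.0025 -0.03" --pt "0 0 -0.03" --pt "0 0 -0.03" --pt "0 0 -0.02" --pt "0 0 0" --pt "0 0 0" --twist '[5, 4.5, 0, 0, 0, 0, 0]' --grip 0.064 --newtons 20

```text
clock: 9.6
tool_pos: [0.5878, 0.1776, 0.0672]
eef_rot: [0.529, 0.47, -0.469, -0.529]
contact_force: [0.2, 0.2, 1.1]
opening: 0.726
```

Run:
```python
from h import *
s=get_state();x=R.from_quat(s['eef_rot']).as_matrix()[:,0];print(s['tool_pos'],s['opening']*88.1,np.degrees(np.arctan2(x[1],x[0])),s['contact_force'])
im=snapshot("wrist");crop(im,120,130,440,370,2.5,"pics/w4.png")
```

```text
[0.58775462 0.17756683 0.06722999] 63.926702159130976 83.17650717198637 [0.20338807 0.24007547 1.05392609]
```

View pics/w4.png

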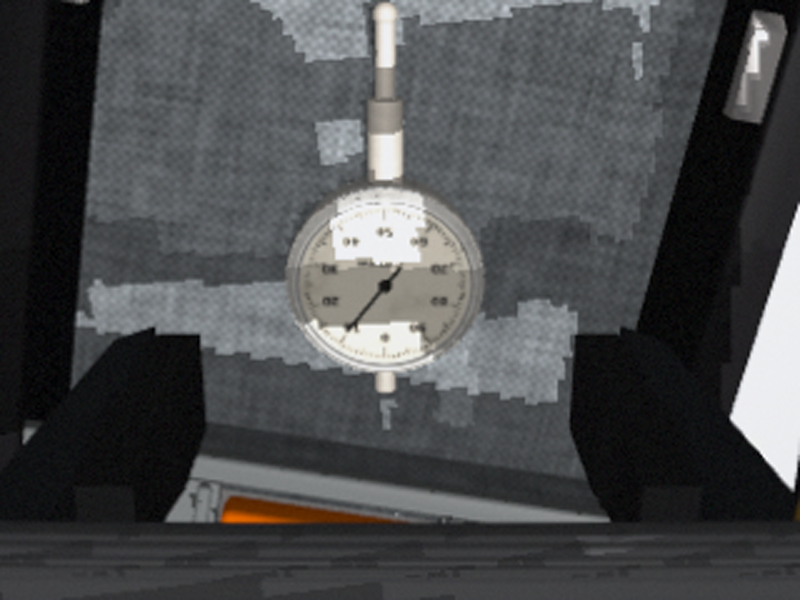

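Dial and fingers are aligned: the bezel centre is at crop (385,285), and the finger mid-line is at column 387.

Run:
```python
from h import *
p=camera_params("wrist");s=get_state();w=ray(p,np.array([(385,281),(385,5)])/2.5+[120,130],[.024,.0145]);print(w,w[0]-s['tool_pos'])
```

```text
[[0.5870778  0.17742764 0.024     ]
 [0.52958987 0.18433346 0.0145    ]] [-0.00086539 -0.00025935 -0.04366629]
```

carry_out --pt "-0.001 0 -0.02" --pt "0 0 -0.02" --pt "0 0 -0.01" --pt "0 0 -0.006" --pt "0 0 -0.003" --pt "0 0 0" --twist '[0, 0, 0, 0, 0, 0]'

```text
clock: 10.4
tool_pos: [0.5862, 0.1776, 0.0079]
eef_rot: [0.529, 0.47, -0.469, -0.529]
contact_force: [-0.2, -0.4, -0.1]
opening: 0.727
```

carry_out --pt "0 0 0" --pt "0 0 0" --pt "0 0 0" --pt "0 0 0" --twist '[0, 0, 0, 0]' --grip 0.03 --newtons 20

```text
clock: 10.9
tool_pos: [0.5862, 0.1775, 0.008]
eef_rot: [0.529, 0.47, -0.469, -0.529]
contact_force: [-0.5, -0.0, 1.9]
opening: 0.466
```

Gripped at 41 mm. Lifting.

carry_out --pt "0 0 0.005" --pt "0 0 0.015" --pt "0 0 0.025" --pt "0 0 0.03" --pt "0 0 0.03" --pt "0 0 0.015" --pt "0 0 0" --pt "0 0 0" --twist '[0, 0, 0, 0, 0, 0, 0, 0]'

```text
clock: 11.9
tool_pos: [0.5853, 0.1771, 0.1268]
eef_rot: [-0.529, -0.469, 0.47, 0.529]
contact_force: [0.7, 0.7, -1.5]
opening: 0.462
```

Run:
```python
from h import *
s=get_state();print(s['tool_pos'],s['opening']*88.1,s['contact_force'])
im=snapshot("wrist");crop(im,120,130,440,370,2.5,"pics/w5.png")
```

```text
[0.58534081 0.17708335 0.12680416] 40.69962567485436 [ 0.72634029  0.65208047 -1.47743069]
```

View pics/w5.png

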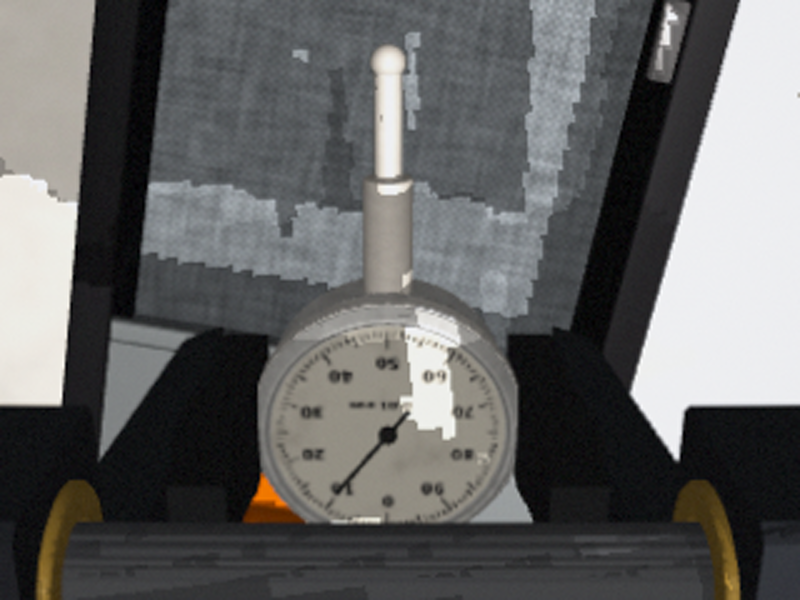

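The indicator is firmly held between the fingers, stem tip at (388,50). Checking level by projection and working out the transfer.

Run:
```python
from h import *
p=camera_params("wrist");s=get_state();t=s['tool_pos'];M=R.from_quat(s['eef_rot']).as_matrix();z=M[:,2];y=M[:,1]
for d in (.0577,):
  for dr in (-.008,-.004,0,.004,.008): print(dr,((proj(p,[t+z*d+[0,0,.0065+dr]])-[120,130])*2.5).round(0))
print("z",z,"y",y)
T=np.array([.6027,-.1844])+.015*np.array([np.cos(-.2566),np.sin(-.2566)]);print(T,T-t[:2])
```

```text
-0.008 [[387.  41.]]
-0.004 [[387.  45.]]
0 [[387.  48.]]
0.004 [[386.  52.]]
0.008 [[386.  55.]]
z [-0.99297799  0.11828031  0.00211539] y [-2.23646260e-03 -8.90920827e-04 -9.99997102e-01]
[ 0.61720888 -0.1882069 ] [ 0.03199296 -0.3652622 ]
```

carry_out --pt "0.003 -0.02 0" --pt "0.004 -0.04 0" --pt "0.004 -0.04 0" --pt "0.004 -0.04 0" --pt "0.004 -0.04 0" --pt "0.004 -0.04 0" --pt "0.004 -0.04 0" --pt "0.004 -0.04 0" --twist '[0, -2, -2, -2, -2, 0, 0, 0]'

```text
clock: 12.95
tool_pos: [0.6161, -0.126, 0.1269]
eef_rot: [-0.56, -0.43, 0.432, 0.561]
contact_force: [0.0, 0.0, -0.3]
opening: 0.463
```

carry_out --pt "0.001 -0.04 0" --pt "0 -0.025 0" --pt "0 0 -0.02" --pt "0 0 -0.03" --pt "0 0 -0.03" --pt "0 0 -0.015" --pt "0 0 0" --pt "0 0 0" --twist '[0, 0, 0, 0, 0, 0, 0, 0]'

```text
clock: 13.95
tool_pos: [0.6188, -0.1873, 0.0335]
eef_rot: [0.56, 0.432, -0.431, -0.56]
contact_force: [-0.1, 0.8, -1.8]
opening: 0.458
```

Level. Setting down gently.

carry_out --pt "0 0 -0.01" --pt "0 0 -0.006" --pt "0 0 -0.004" --pt "0 0 -0.002" --pt "0 0 -0.001" --pt "0 0 0" --pt "0 0 0" --twist '[0, 0, 0, 0, 0, 0, 0]'

```text
clock: 14.82
tool_pos: [0.6182, -0.1876, 0.0099]
eef_rot: [0.56, 0.432, -0.431, -0.56]
contact_force: [0.4, -0.4, -1.0]
opening: 0.463
```

carry_out --pt "0 0 -0.001" --pt "0 0 -0.0005" --pt "0 0 0" --pt "0 0 0" --twist '[0, 0, 0, 0]'

```text
clock: 15.32
tool_pos: [0.6183, -0.1876, 0.0095]
eef_rot: [0.56, 0.432, -0.431, -0.56]
contact_force: [-2.0, 0.8, 6.0]
opening: 0.464
```

Contact with the felt (6 N). Releasing and lifting away.

carry_out --pt "0 0 0" --pt "0 0 0" --pt "0 0 0" --pt "0 0 0" --pt "0 0 0" --twist '[0, 0, 0, 0, 0]' --grip 0.066

```text
clock: 15.95
tool_pos: [0.6181, -0.1875, 0.0082]
eef_rot: [-0.56, -0.431, 0.431, 0.56]
contact_force: [-0.9, -0.4, 0.9]
opening: 0.75
```

carry_out --pt "0 0 0.01" --pt "0 0 0.03" --pt "0 0 0.05" --pt "0 0 0.05" --pt "-0.02 0 0.05" --pt "-0.04 0 0.04" --pt "-0.04 -0.02 0" --pt "0 0 0" --twist '[0, 0, 0, 0, 0, 0, 0, 0]'

```text
clock: 16.95
tool_pos: [0.5146, -0.2102, 0.2395]
eef_rot: [0.561, 0.429, -0.431, -0.561]
contact_force: [0.3, -0.4, -0.4]
opening: 0.749
```

Run:
```python
from h import *
s=get_state();print(s['clock'],s['tool_pos'],s['opening'],s['contact_force'])
a=snapshot("scene");w=snapshot("wrist")
i=np.hstack([a[80:340,150:450],w[0:260,130:430]])
crop(i,0,0,600,260,1.33,"pics/f1.png")
```

```text
16.95 [ 0.5146439  -0.2101637   0.23946081] 0.7492450808860108 [ 0.25757844 -0.41195621 -0.44281512]
```

View pics/f1.png

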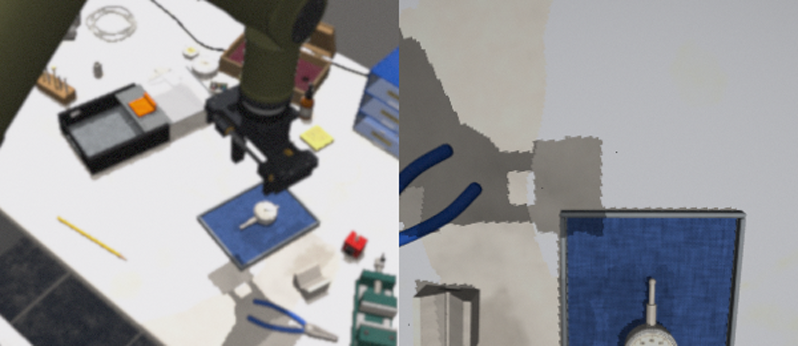

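The picture shows the dial flat and face up on the blue felt, the cover fully open, the bystanders in place and the gripper clear. Handing in.

```bash
python3 -c "
from plant import job;print(job.finish_job())"
```

```text
the job is handed in; nothing more can be done
None
```

I pressed the release tab fully down (about 8 N) and, with it held, slid the cover 130 mm until it pushed back with about 11 N at its stop. I then gripped the indicator across its bezel, lifted it out level, set it down on the tray felt and backed off. I handed in at about 17 s of the 48 s allowed.

- **Last checks:** the final pictures show the cover open and the indicator face up on the felt. By the tool position at release, it lies about 16 mm along the tray's x and 1 mm across from the centre. The magnet, V-block and dop block look to be where they were. The gripper is clear, with no contact force beyond sensor noise. I judged flatness and the bystanders by eye only in that last picture; I did not measure them. The hand-in gave no verdict.
- **What went wrong on the way:** my first press landed on top of the thumb stop instead of the pad. The wrist-camera estimate of the pad was several mm too far along the opening direction, and disagreed with the top-camera one by about 12 mm. The contact height gave it away, so I lifted and moved back about 10 mm, and the second press landed on the pad. The first press only pushed the tab down about 2 mm and did not move the cover.

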